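# Index the funnel carriage over the sample jar

## Robot

A 6-joint arm with a two-finger parallel gripper is mounted at the origin on the work surface. World frame = base frame: x ahead of the robot, y to its left, z up, the work surface at z = 0. Lengths are in m, angles in rad, forces in N, time in s.
With the tool pointing down it reaches from about 0.35 to 0.775 m from the base axis. Payload 7.3 kg.
Tool frame: the origin (TCP) lies at the centre of the arm's flange, where the gripper is bolted on; the fingertips stand 178 mm ahead of it and the grasp point (between the pads) lies 159 mm ahead of it; z points along the fingers, y is the line along which they close (so a half turn about z gives the same grasp; the last joint's range is limited). The gripper opens to 92 mm and grips with 3 to 60 N. Pads are 19 mm wide; open, the fingers measure 130 mm over their backs; the gripper's body (75 mm by 190 mm) begins 47 mm behind the grasp point.
Start: joints at [1.049, 0.342, 1.524, -0, 1.275, -0.146], TCP at [0.193, 0.488, 0.405] pointing down, gripper open.
Joint ranges: [-2.53, 2.53], [-0.77, 2.02], [0.04, 2.7], [-1, 4.14], [0.28, 2.66], [-3.11, 3.11]. Speed limits (rad/s): [2.57, 2.57, 3.14, 3.14, 3.14, 3.14].

## Interface

Orientations are given as [roll, pitch, yaw] about the fixed x, y, z axes, in that order (R = Rz(yaw) Ry(pitch) Rx(roll)).
In Python, from cell import robot gives the robot as it stands.
- The arm moves only by the tool shift_gripper, called after "Emit:" by a JSON object that holds its "method" and its "body", one argument or row to a line. Schema: {"type":"object","properties":{"steps":{"type":"string"},"jaw":{"type":"number"},"grip_n":{"type":"number"},"only":{"type":"string"},"quiet":{"type":"boolean"},"lines":{"type":"string"}},"required":["steps"],"additionalProperties":false}. steps is a string of 1 to 8 rows, one to a line, with the numbers parted by spaces; each row has 6 numbers: dx, dy, dz in parts of the range, where 1.0 means 0.75 m, then a rotation vector rx, ry, rz in normalised numbers (1 is pi rad); each row shifts and turns the commanded pose from where the row before left it, along the tool's axes as they then stand; what a row does not reach is not made up. A row lasts 1/12 s, in which the tool goes at most 0.0417 m and 0.125 rad, less where a joint would pass 70% of its speed; a pose out of reach is approached as far as the arm can. jaw is the finger opening in m, set as the call begins (left out keeps the last). The fingers move at their own pace and stop on an object; grip_n is the grip in N (left out, the last holds). Time passes only in rows, so rows that do not move let the fingers close. The tool returns the time, the measured TCP pose, the force, the opening and the grip force at its end. only (a regular expression) keeps the lines of the reply that match it, lines (a string "A,B") keeps lines A to B, and quiet returns only ok. No shift or turn number may pass 1 either way. Input that does not fit is refused with a message, and nothing moves.
- robot.observe(): the state, without advancing time (a new reading comes with each control period).
- robot.read_camera(name): name is "scene" or "side" or "wrist"; returns a dict with "image" (400x640x3 uint8, red, green, blue), "fx", "fy", "cx", "cy" (pixels), "pose" (4x4, takes a point from camera to world coordinates). Camera axes: x right, y down, z forward; pixel columns grow to the right and rows downward; lengths in m; the calibration is good to about 2 mm. A picture is of the moment at which its call begins. There is no depth.
- robot.hand_in(): hands the job in; it is judged then, once.
The state is a dict: "time": time; "qpos": joint angles; "qvel": joint speeds; "joint_efforts": joint torques, N m; "tool_pos": TCP position; "tool_rot": TCP orientation; "contact_force": force on the tool from outside, world axes, zero at the start; "torque": the same for the moment, N m; "opening": finger opening in m; "grip_force": force on a finger pad.
Only numpy, scipy, OpenCV 4.12 (cv2) and the standard library are available. Lean on these libraries where they do the work, as an engineer would, in place of code of your own. Each camera call takes 0.05 s, during which the arm holds its last target. There are 200 camera calls.

## Task

Grip the lock knob on the funnel carriage, pull its pin clear, and slide the carriage one hole along the rail, to the side where the open amber sample jar stands, so that the funnel spout is over the jar's mouth. Let the pin go fully home in that hole and finish there still gripping the knob, pin engaged: do not let go at the end. Leave the jar and the other things standing where they are.

Things in the scene. Friction and masses are not known exactly. Their poses are not given: they have to be found in the camera images.
- stand: Fixed steel ring stand, turned up to 0.35 rad. Origin on the bench under the middle of its rail; y along the rail, x to the funnel side, z up. Feet 150 x 40 mm with posts at y = -168 and 168 mm carry a rail 32 mm wide, 330 mm long, top 160 mm above the bench, with lock holes in its top at y = -120, -60, 0, 60, 120 mm.
- carriage (a joint): Position (m) of the aluminium saddle (50 mm across the rail, 46 along) on the rail: starts at 0, the middle hole; positive to the stand's +y; holes every 0.06, ends at -0.13 and 0.13. About 2 N friction with the pin out; 1 mm play each way with it in. Its arm on the +x side holds a white funnel, rim 92 mm across, 182 mm above the bench, axis 100 mm from the rail's middle.
- plunger (a joint): Lift (m) of the spring-loaded lock pin on the carriage: 0 = fully home in a hole, stop at 0.018. The round-nosed 8 mm pin is 10 mm deep in the hole, so clear of the rail above 0.010. The spring presses down with 4.5 N when home, 7 N fully up; let go between holes, the pin rests on the rail at 0.010 and drops into the next hole it meets.
- knob: Black round plastic knob of the lock plunger, 28 mm across, 25 mm high, axis vertical, over the rail on the carriage. Origin at its centre, 212 mm above the bench with the pin home; rises with the pin, travels with the carriage. A bush 22 mm across stands under it on the saddle, whose flat top is 170 mm above the bench: room for fingers beside and below.
- funnel_tip (a point): Centre of the lower end of the funnel's spout (12 mm across), 88 mm above the bench. Travels with the carriage.
- jar: Open amber glass sample jar, round, 64 mm across, 70 mm high, loose on the bench beneath the funnel's path, by the hole next to the starting one on one side or the other (stand y about +60 or -60 mm). Origin: centre of its underside.
- jar_mouth (a point): Centre of the jar's open mouth (46 mm across inside), 70 mm above the bench.
- rack_block: Black plastic bottle rack block 56 x 56 x 55 mm with four round holes in its top, loose, at the other one of the two places beneath the funnel's path. Origin: centre of its underside. Bystander.
- guard_ring: Titanium guard ring lying flat, 80 mm across, 62 mm inside, 12 mm high, loose, on the robot's side of the rail. Origin: centre of its underside. Bystander.
- capped_bottle: Small closed amber bottle, 44 mm across, 85 mm high, loose, on the robot's side of the rail. Origin: centre of its underside. Bystander.
- beaker: Open steel beaker, 70 mm across, 85 mm high, loose, to the robot's left of the stand. Origin: centre of its underside. Bystander.
- brush: Cleaning brush lying on the bench to the robot's right of the stand. Bystander.
There are look-alikes about, which are no part of the job. What is shaped like the jar but green, red or turquoise is not meant.

How it is judged:
By the outcome, as a careful person would: the job done as asked, in the order asked, and still so for the second after the job is handed in, while the arm keeps its last pose, push and grip.
It also fails if it takes over 32 s, if anything falls off the work surface, if the arm or the gripper's body presses on something with over 40 N, if the wrist force passes 120 N, or if a joint passes its speed limit or range.

## Working session

There is one attempt and no reset: what is moved stays moved. The work goes in short steps, Python scripts to look and compute and a tool call to move; the robot and the scene stay as the last step left them, time stands still between calls to the robot, and variables do not carry over. Pictures are saved under pics/ and viewed, at most 10 in all, crops included, and the job is handed in when it is done.

```bash
mkdir -p pics; cat > h.py <<'E'
import numpy as np, cv2
from cell import robot
def cam(n,save=None):
    c=robot.read_camera(n)
    if save: cv2.imwrite(f'pics/{save}.png',c['image'][:,:,::-1])
    return c
def ray(c,u,v):
    T=np.array(c['pose']);d=T[:3,:3]@np.array([(u-c['cx'])/c['fx'],(v-c['cy'])/c['fy'],1]);return T[:3,3],d/np.linalg.norm(d)
def plane(c,u,v,z):
    o,d=ray(c,u,v);return o+d*(z-o[2])/d[2]
def proj(c,p):
    T=np.array(c['pose']);q=T[:3,:3].T@(np.array(p)-T[:3,3]);return np.array([c['fx']*q[0]/q[2]+c['cx'],c['fy']*q[1]/q[2]+c['cy']])
def tri(rs):
    A=np.zeros((3,3));b=np.zeros(3)
    for o,d in rs:
        P=np.eye(3)-np.outer(d,d);A+=P;b+=P@o
    p=np.linalg.solve(A,b);return p,[np.linalg.norm(np.cross(p-o,d)) for o,d in rs]
E
python3 - <<'E'
from h import *
a=cam('scene','scene0');b=cam('side','side0')
for c in(a,b): print(np.round(c['pose'],3),c['fx'],c['cx'],c['cy'])
print(robot.observe())
E
```

```text
[[ 0.212  0.766 -0.607  1.364]
 [ 0.977 -0.158  0.142 -0.199]
 [ 0.013 -0.624 -0.782  1.222]
 [ 0.     0.     0.     1.   ]] 466.3954592380111 320.0653885346389 198.6315114603223
[[ 0.834 -0.285  0.472 -0.048]
 [-0.551 -0.407  0.728 -0.954]
 [-0.016 -0.868 -0.497  0.794]
 [ 0.     0.     0.     1.   ]] 406.7306725874433 320.34542657653645 199.88264957143264
{'time': 0.1, 'qpos': array([ 1.04899407e+00,  3.42653377e-01,  1.52494317e+00, -1.02547838e-05,
        1.27538939e+00, -1.46004913e-01]), 'qvel': array([ 5.47058271e-04, -1.24121174e-03, -3.76057130e-03, -6.53731081e-04,
       -2.54034170e-04, -3.58107698e-07]), 'joint_efforts': array([ 2.36123364e-03, -4.32009172e+01, -2.44694817e+01,  7.20242411e-02,
        5.25899953e-02, -3.07190032e-05]), 'tool_pos': array([0.19260249, 0.48826011, 0.40410655]), 'tool_rot': array([-3.14021277e+00, -1.93002145e-04,  2.76579817e+00]), 'contact_force': array([-0.69001944,  0.02314959,  0.58143288]), 'torque': array([ 0.04584694,  0.02382007, -0.0051671 ]), 'grip_force': 0.0, 'opening': 0.0918377329713784}
```

View pics/scene0.png

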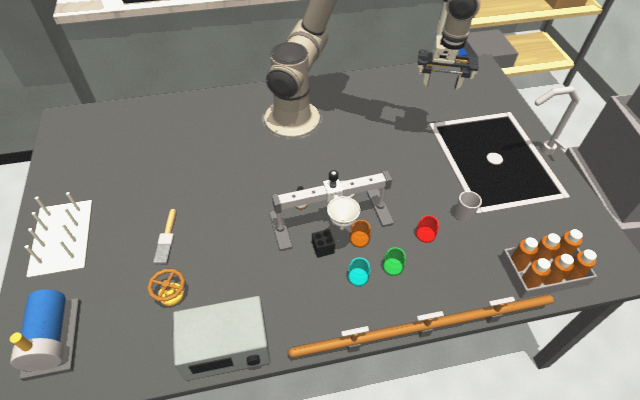

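View pics/side0.png

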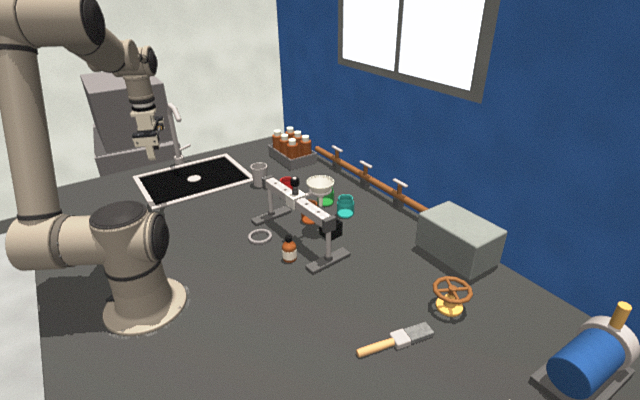

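Scene shows the black knob at (333,176) and the white funnel at (343,210). Jar-like objects: amber (360,233), turquoise (359,271), green (394,261), red (427,229). Other amber things: the capped bottle at side (289,250) and the far bottle rack. I choose amber (360,233), next to the rail, with the rack block opposite at (323,243). In the side view the knob is at (295,182). Next: a close crop and measurement.

```bash
python3 - <<'E'
from h import *
a=cam('scene');b=cam('side')
A=a['image'][:,:,::-1];B=b['image'][:,:,::-1]
ca=cv2.resize(A[150:270,260:400],None,fx=4,fy=4,interpolation=cv2.INTER_CUBIC)
cb=cv2.resize(B[165:235,255:355],None,fx=4,fy=4,interpolation=cv2.INTER_CUBIC)
o=np.zeros((ca.shape[0]+0,800,3),np.uint8)
cb=cv2.resize(B[170:275,250:310],(240,420));o[:480,:560]=ca;o[:420,560:800]=cb
cv2.imwrite('pics/crop1.png',o)
def blob(im,roi,f):
    x0,y0,x1,y1=roi;m=f(im[y0:y1,x0:x1].astype(int)).astype(np.uint8)
    n,l,s,c=cv2.connectedComponentsWithStats(m);r=[(s[i].tolist(),(c[i]+[x0,y0]).round(1).tolist()) for i in range(1,n) if s[i,4]>8]
    return r
dark=lambda i:i.max(2)<38
print('knobA',blob(A,(318,165,348,192),dark));print('knobB',blob(B,(283,172,307,200),dark))
hs=lambda i:(i[:,:,2]>1.8*i[:,:,1])&(i[:,:,2]>90)&(i[:,:,1]>1.2*i[:,:,0])
print('jar',blob(A,(335,210,385,255),hs),blob(B,(295,190,330,235),hs))
wh=lambda i:(i.min(2)>150)
print('fun',blob(A,(320,190,370,235),wh),blob(B,(300,170,340,200),wh))
ka=plane(a,333.5,175.5,.212);kb=plane(b,295,182.5,.212);print(ka,kb)
E
```

```text
knobA [([12, 11, 4, 6, 13], [331.4, 178.5])]
knobB [([8, 7, 8, 8, 47], [294.4, 182.7])]
jar [([16, 21, 18, 15, 107], [358.5, 239.4])] [([7, 25, 6, 8, 15], [304.1, 218.7]), ([12, 31, 6, 3, 9], [310.0, 222.1])]
fun [([0, 0, 41, 36, 911], [341.4, 206.9])] [([6, 5, 28, 14, 318], [319.8, 181.5]), ([0, 20, 9, 7, 35], [302.9, 193.6]), ([15, 23, 10, 2, 13], [319.2, 193.8]), ([0, 27, 7, 3, 14], [302.9, 198.4])]
[0.5034482  0.04019513 0.212     ] [0.50037442 0.03461431 0.212     ]
```

View pics/crop1.png

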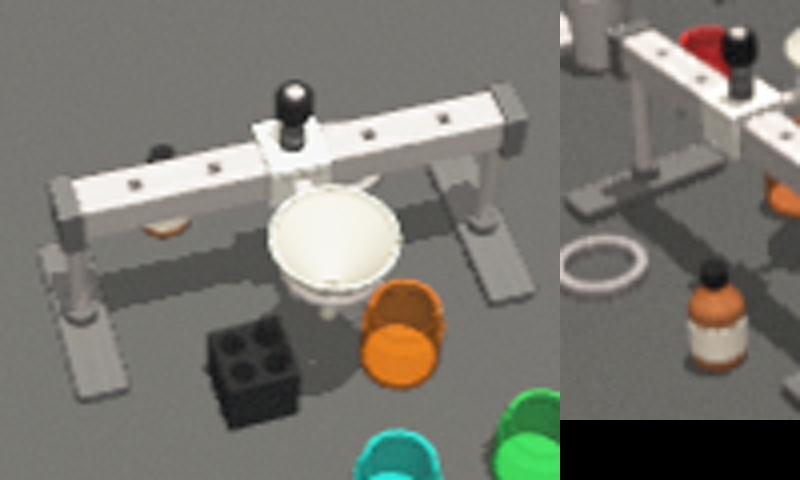

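The crop confirms an open amber jar right of the middle (≈(360,233) scene), toward +y, with the rack block on the other side. The knob centre is at scene (333.5,175.8) and side (294.8,181.8). Rail holes are at scene (293.8,196.2), (313.5,192), (352,183.5) and (371,179.8).

```bash
python3 - <<'E'
from h import *
a=cam('scene');b=cam('side')
k,e=tri([ray(a,333.5,175.75),ray(b,294.75,181.9)]);print('knob',k,e)
H=np.array([plane(a,u,v,.16) for u,v in((293.75,196.2),(313.5,192),(352,183.5),(371,179.75))]);print(H,H.mean(0))
d=H[3]-H[0];yaw=np.arctan2(-d[0],d[1]);print('yaw',yaw,np.linalg.norm(d))
# hole spots in side view (right of B crop): rail tops
hb=[plane(b,250+(x-560)/4,170+y/4,.16) for x,y in((661,52),(701,78),(785,135))];print(np.array(hb))
print(proj(a,H.mean(0)+[0,0,.052]),proj(b,H.mean(0)+[0,0,.052]))
# jar rim at z .07
print('jar',plane(a,360,227,.07), 'pred hole +1 below funnel', H.mean(0)+np.array([np.cos(yaw)*.1-np.sin(yaw)*.06,np.sin(yaw)*.1+np.cos(yaw)*.06,0]))
E
```

```text
knob [0.50303319 0.04046192 0.21068675] [np.float64(0.00023037333946424263), np.float64(0.0002303733394642585)]
[[ 0.51427766 -0.0798825   0.16      ]
 [ 0.51036166 -0.02010985  0.16      ]
 [ 0.50135554  0.09949891  0.16      ]
 [ 0.49851221  0.15948225  0.16      ]] [0.50612677 0.0397472  0.16      ]
yaw 0.06576868065426258 0.2398833724403322
[[ 0.49256098  0.15853306  0.16      ]
 [ 0.4976525   0.09818247  0.16      ]
 [ 0.50546994 -0.02056231  0.16      ]]
[333.56179876 176.20681569] [295.7565522  181.39711615]
jar [0.60015765 0.10474472 0.07      ] pred hole +1 below funnel [0.60196729 0.10618961 0.16      ]
```

Careful with the scale: shifts go in shares of 0.75 m and turns go in shares of pi rad. That gives: -0.01 m is -0.0133, -0.1115 rad is -0.0355.

Emit:
{"method": "shift_gripper", "body": {
  "steps": "0 0 -0.0133 0 0 -0.0355\n0 0 -0.0133 0 0 -0.0355\n0 0 -0.0133 0 0 -0.0355\n0 0 -0.0133 0 0 -0.0355",
  "jaw": 0.092
}}

```text
time: 0.63
tool_pos: [0.1926, 0.4883, 0.4451]
tool_rot: [-3.141, -0.0, -3.066]
contact_force: [0.3, -0.1, 0.5]
opening: 0.0919
grip_force: 0.0
```

Emit:
{"method": "shift_gripper", "body": {
  "steps": "-0.0232 -0.0391 0 0 0 0\n-0.0232 -0.0391 0 0 0 0\n-0.0232 -0.0391 0 0 0 0\n-0.0232 -0.0391 0 0 0 0\n-0.0232 -0.0391 0 0 0 0\n-0.0232 -0.0391 0 0 0 0\n-0.0232 -0.0391 0 0 0 0\n-0.0232 -0.0391 0 0 0 0"
}}

```text
time: 1.3
tool_pos: [0.3485, 0.2628, 0.4449]
tool_rot: [3.141, 0.0, -3.071]
contact_force: [0.8, 1.3, -0.1]
opening: 0.0917
grip_force: 0.0
```

Emit:
{"method": "shift_gripper", "body": {
  "steps": "-0.0232 -0.0391 0 0 0 0\n-0.0232 -0.0391 0 0 0 0\n-0.0232 -0.0391 0 0 0 0\n-0.0232 -0.0391 0 0 0 0\n-0.0232 -0.0391 0 0 0 0\n-0.0232 -0.0391 0 0 0 0"
}}

```text
time: 1.8
tool_pos: [0.4651, 0.0946, 0.4448]
tool_rot: [3.141, 0.0, -3.072]
contact_force: [1.1, 0.3, 0.4]
opening: 0.0917
grip_force: 0.0
```

```bash
python3 - <<'E'
from h import *
w=cam('wrist','wrist1');print(np.round(w['pose'],3),proj(w,[.5035,.04,.2245]),robot.observe()['tool_pos'],robot.observe()['tool_rot'])
E
```

```text
[[-0.07   0.956  0.285  0.388]
 [ 0.998  0.067  0.021  0.089]
 [ 0.001  0.286 -0.958  0.425]
 [ 0.     0.     0.     1.   ]] [233.68323807 270.08488422] [0.46799192 0.09083712 0.44454328] [-3.13834624e+00  2.19990044e-03 -3.07431549e+00]
```

View pics/wrist1.png

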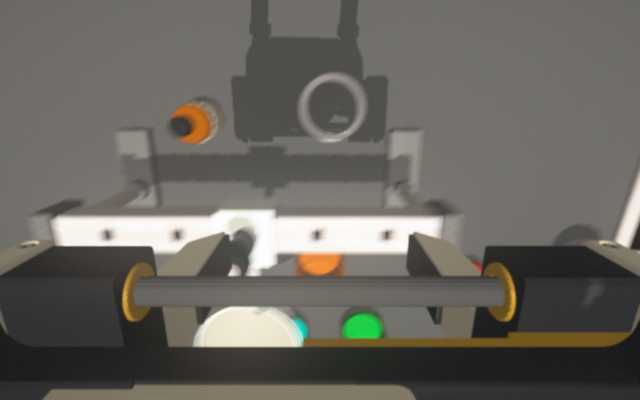

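The wrist view shows the rail horizontal in the image, so the yaw is right. The knob is at about (240,250), the funnel at (250,325) and the amber jar at (320,264). Now moving over the knob.

Scaled: -0.0262 m is -0.0349, -0.0159 m is -0.0212.

Emit:
{"method": "shift_gripper", "body": {
  "steps": "-0.0212 -0.0349 0 0 0 0\n-0.0212 -0.0349 0 0 0 0\n0 0 0 0 0 0\n0 0 0 0 0 0"
}}

```text
time: 2.18
tool_pos: [0.5003, 0.0453, 0.4442]
tool_rot: [3.141, -0.001, -3.074]
contact_force: [-0.2, 0.1, -1.0]
opening: 0.0916
grip_force: 0.0
```

```bash
python3 - <<'E'
from h import *
w=cam('wrist','wrist2');o=robot.observe();print(o['tool_pos'],o['tool_rot'])
g=cv2.cvtColor(w['image'],cv2.COLOR_RGB2GRAY)
b=(g>110).astype(np.uint8);cl=cv2.morphologyEx(b,cv2.MORPH_CLOSE,np.ones((15,15)))
n,l,s,c=cv2.connectedComponentsWithStats(cl-b)
for i in range(1,n):
    if 15<s[i,4]<200 and 190<c[i,1]<270: print(s[i],c[i],plane(w,*c[i],.16))
print(proj(w,[.5035,.04,.2245]),proj(w,[.5035,.04,.16]))
E
```

```text
[0.499709   0.04619986 0.44436702] [ 3.14100518e+00 -1.01417006e-03 -3.07252754e+00]
[300 190  22   7 100] [311.06 193.42] [0.5000215  0.03896179 0.16      ]
[163 193   9  10  75] [167.48 197.48] [ 0.51152328 -0.07936205  0.16      ]
[234 192  11  11 107] [239.36448598 197.10280374] [ 0.50718818 -0.02002703  0.16      ]
[378 192  11  11 108] [383.14814815 197.02777778] [0.49910433 0.09867981 0.16      ]
[451 193  10  10  81] [455.13580247 197.34567901] [0.49535942 0.15819938 0.16      ]
[341 218   8   9  33] [343.03030303 220.6969697 ] [0.52217695 0.06739987 0.16      ]
[336 231  18  36 176] [345.24431818 250.58522727] [0.54967862 0.07177457 0.16      ]
[217 234  14  12 119] [224.49579832 240.46218487] [ 0.54714033 -0.03278849  0.16      ]
[407 234  14  11 105] [412.52380952 239.82857143] [0.53566351 0.12863365 0.16      ]
[ 49 240  11   5  24] [ 52.66666667 242.45833333] [ 0.55897492 -0.18052481  0.16      ]
[578 240  12   5  29] [584.72413793 242.48275862] [0.52813219 0.27735197 0.16      ]
[ 18 244  18   5  44] [ 25.79545455 246.09090909] [ 0.56400224 -0.20423333  0.16      ]
[602 244  19   5  49] [611.30612245 246.04081633] [0.52988022 0.30133181 0.16      ]
[633 250   7   4  16] [636.875 250.875] [0.53289197 0.32500947 0.16      ]
[310.25396728 226.82682627] [312.05448602 197.52570447]
```

View pics/wrist2.png

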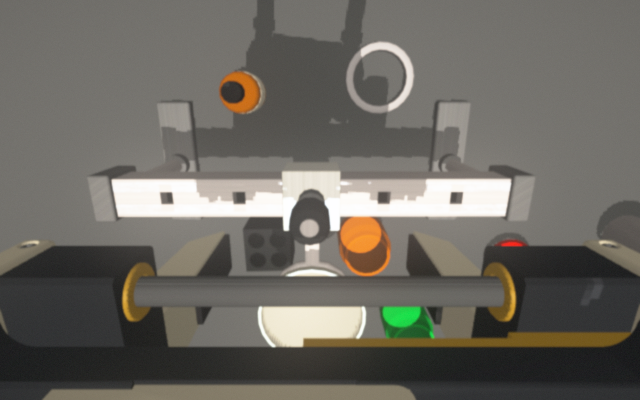

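The wrist view shows the knob at (310,225) and the holes at (167,197), (239,197), (383,197) and (455,197). Their mean is (0.5033, 0.0394), which agrees with the triangulated knob. The amber jar (363,245) is on the +y side. Correcting and descending.

Scaled: 0.02 m is 0.0267, -0.0068 m is -0.0091.

Emit:
{"method": "shift_gripper", "body": {
  "steps": "-0.0043 -0.0091 0 0 0 0\n0 0 0.0267 0 0 0\n0 0 0.0267 0 0 0\n0 0 0 0 0 0"
}}

```text
time: 2.57
tool_pos: [0.5024, 0.0404, 0.4017]
tool_rot: [3.141, -0.006, -3.07]
contact_force: [-0.1, -0.4, -1.2]
opening: 0.092
grip_force: 0.0
```

```bash
python3 -c "
from h import *
o=robot.observe();print(o['tool_pos'],o['tool_rot'])"
```

```text
[0.50238834 0.04038197 0.40171467] [ 3.14056509 -0.0059654  -3.07009957]
```

Scaled: 0.0165 m is 0.022, 0.016 m is 0.0213.

Emit:
{"method": "shift_gripper", "body": {
  "steps": "-0.0013 -0.0011 0.0213 0 0 0\n0 0 0.022 0 0 0\n0 0 0 0 0 0"
}}

```text
time: 2.82
tool_pos: [0.5038, 0.0395, 0.3706]
tool_rot: [3.141, -0.004, -3.07]
contact_force: [-0.6, -0.7, -0.8]
opening: 0.0913
grip_force: 0.0
```

Emit:
{"method": "shift_gripper", "body": {
  "steps": "0 0 0 0 0 0\n0 0 0 0 0 0\n0 0 0 0 0 0\n0 0 0 0 0 0\n0 0 0 0 0 0\n0 0 0 0 0 0",
  "jaw": 0.02,
  "grip_n": 35
}}

```text
time: 3.32
tool_pos: [0.5046, 0.0389, 0.3727]
tool_rot: [-3.142, 0.001, -3.071]
contact_force: [-1.0, 0.4, 0.1]
opening: 0.0562
grip_force: 0.0
```

```bash
python3 - <<'E'
from h import *
print(robot.observe()['tool_pos'])
E
```

```text
[0.50457528 0.03894325 0.37268562]
```

Emit:
{"method": "shift_gripper", "body": {
  "steps": "0 0 0 0 0 0\n0 0 0 0 0 0\n0 0 0 0 0 0\n0 0 0 0 0 0\n0 0 0 0 0 0\n0 0 0 0 0 0\n0 0 0 0 0 0",
  "jaw": 0.02,
  "grip_n": 35
}}

```text
time: 3.9
tool_pos: [0.5045, 0.039, 0.3722]
tool_rot: [3.141, -0.0, -3.071]
contact_force: [-0.6, 0.3, 0.1]
opening: 0.0268
grip_force: 35.0
```

Scaled: -0.005 m is -0.0067, -0.004 m is -0.0053.

Emit:
{"method": "shift_gripper", "body": {
  "steps": "0 0 -0.0067 0 0 0\n0 0 -0.0067 0 0 0\n0 0 -0.0053 0 0 0\n0 0 0 0 0 0\n0 0 0 0 0 0\n0 0 0 0 0 0"
}}

```text
time: 4.4
tool_pos: [0.5045, 0.039, 0.3859]
tool_rot: [3.141, -0.0, -3.071]
contact_force: [3.0, 0.9, -7.3]
opening: 0.0266
grip_force: 35.0
```

Scaled: 0.01 m is 0.0133, 0.005 m is 0.0067.

Emit:
{"method": "shift_gripper", "body": {
  "steps": "0 0.0067 0 0 0 0\n0 0.0133 0 0 0 0\n0 0.0133 0 0 0 0\n0 0.0133 0 0 0 0\n0 0.0133 0 0 0 0\n0 0.0133 0 0 0 0\n0 0.0067 0 0 0 0\n0 0 0 0 0 0"
}}

```text
time: 5.07
tool_pos: [0.5002, 0.1005, 0.3862]
tool_rot: [3.14, 0.0, -3.07]
contact_force: [2.7, 2.2, -7.2]
opening: 0.0268
grip_force: 35.0
```

Emit:
{"method": "shift_gripper", "body": {
  "steps": "0 0 0 0 0 0\n0 0 0 0 0 0"
}}

```text
time: 5.23
tool_pos: [0.5003, 0.0992, 0.3862]
tool_rot: [3.141, 0.0, -3.071]
contact_force: [3.0, 2.2, -6.7]
opening: 0.027
grip_force: 35.0
```

```bash
python3 - <<'E'
from h import *
a=cam('scene');A=a['image'][:,:,::-1];b=cam('side')['image'][:,:,::-1]
o=np.zeros((480,800,3),np.uint8);o[:,:480]=cv2.resize(A[150:270,280:400],(480,480),interpolation=cv2.INTER_CUBIC)
o[:,480:]=cv2.resize(b[150:270,260:340],(320,480),interpolation=cv2.INTER_CUBIC)
cv2.imwrite('pics/slid.png',o)
E
```

```text
(no output)
```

View pics/slid.png

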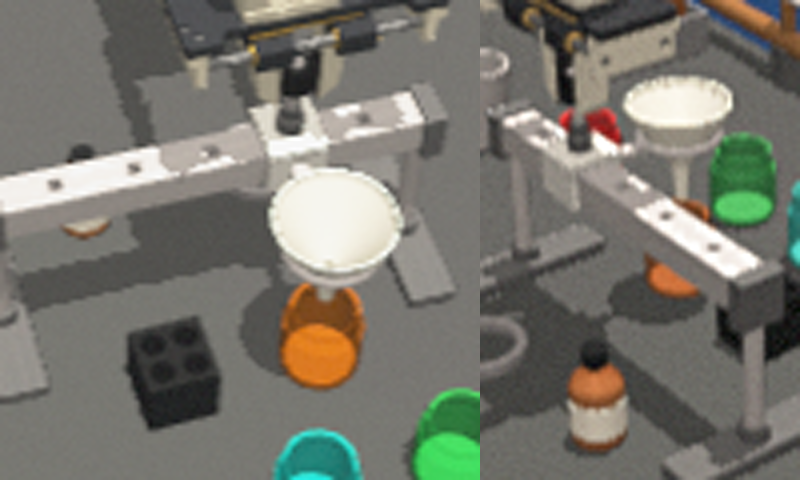

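The carriage is now at the next hole: the middle hole is exposed at (211,152) in the crop and the spout is over the amber jar at (325,292). Lowering the pin.

Scaled: 0.004 m is 0.0053, 0.003 m is 0.004.

Emit:
{"method": "shift_gripper", "body": {
  "steps": "0 0 0.0053 0 0 0\n0 0 0.0053 0 0 0\n0 0 0.004 0 0 0\n0 0 0.004 0 0 0\n0 0 0 0 0 0\n0 0 0 0 0 0\n0 0 0 0 0 0"
}}

```text
time: 5.92
tool_pos: [0.5004, 0.0987, 0.3723]
tool_rot: [-3.142, 0.0, -3.071]
contact_force: [1.7, 2.0, -4.0]
opening: 0.0273
grip_force: 35.0
```

The hand still carries the spring load (−4 N), so I press down until the pin seats against its stop.

Emit:
{"method": "shift_gripper", "body": {
  "steps": "0 0 0.0013 0 0 0\n0 0 0 0 0 0\n0 0 0 0 0 0"
}}

```text
time: 6.17
tool_pos: [0.5003, 0.0987, 0.3721]
tool_rot: [-3.141, 0.001, -3.071]
contact_force: [-1.6, 0.9, 4.7]
opening: 0.0267
grip_force: 35.0
```

Emit:
{"method": "shift_gripper", "body": {
  "steps": "0 0 0.0013 0 0 0\n0 0 0 0 0 0\n0 0 0 0 0 0"
}}

```text
time: 6.42
tool_pos: [0.5002, 0.0987, 0.3721]
tool_rot: [-3.141, 0.002, -3.071]
contact_force: [-4.5, 0.8, 13.1]
opening: 0.0267
grip_force: 35.0
```

Scaled: -0.0008 m is -0.0011.

Emit:
{"method": "shift_gripper", "body": {
  "steps": "0 0 -0.0011 0 0 0\n0 0 0 0 0 0\n0 0 0 0 0 0\n0 0 0 0 0 0"
}}

```text
time: 6.75
tool_pos: [0.5003, 0.0987, 0.3721]
tool_rot: [-3.141, 0.001, -3.071]
contact_force: [-1.8, 0.4, 7.9]
opening: 0.027
grip_force: 35.0
```

```bash
python3 - <<'E'
from h import *
a=cam('scene');A=a['image'][:,:,::-1];b=cam('side')['image'][:,:,::-1]
o=np.zeros((480,800,3),np.uint8);o[:,:480]=cv2.resize(A[150:270,280:400],(480,480),interpolation=cv2.INTER_CUBIC)
o[:,480:]=cv2.resize(b[150:270,260:340],(320,480),interpolation=cv2.INTER_CUBIC)
cv2.imwrite('pics/final.png',o)
E
```

```text
(no output)
```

View pics/final.png

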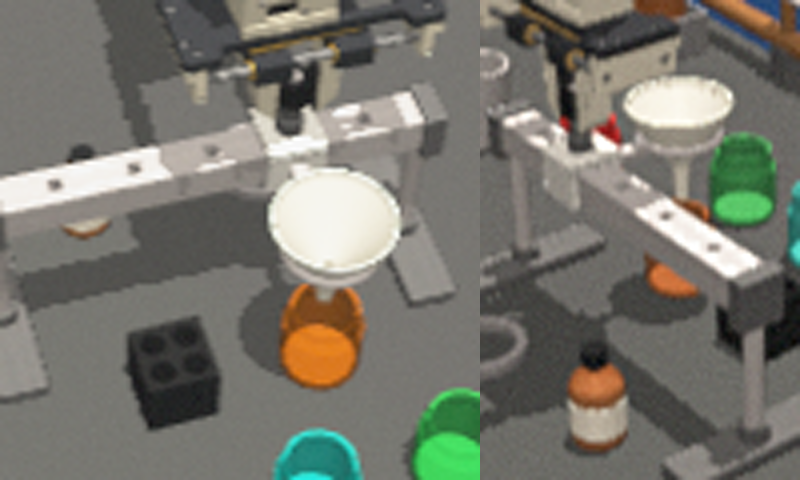

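The knob is down again on the saddle bush at (291,115), the spout is over the amber jar at (325,295), and nothing else has moved. Handing in.

```bash
python3 -c "
from cell import robot
print(robot.hand_in())"
```

```text
the job is handed in; nothing more can be done
None
```

I slid the carriage one hole toward the amber jar, with the spout over its mouth, pin home and knob still gripped, and handed the job in at about 7 s; the judge's verdict was not shown.

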